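# Tilt the rolling pin out of the half-covered utensil box

### The arm

A 6-joint arm with a two-finger parallel gripper is mounted at the origin on a cart in front of the work surface, level with it; the furniture and walls round the work are solid. World frame = base frame: x ahead of the robot, y to its left, z up, the work surface at z = 0. Lengths are in m, angles in rad, forces in N, time in s.
With the tool pointing down it reaches from about 0.25 to 0.725 m from the base axis. Payload 4 kg.
Tool frame: the origin (TCP) lies midway between the tips of the shut fingers; the grasp point (between the pads) lies bot.pinch_z behind it (bot.pinch_z is the distance from the TCP to the grasp point, in m); z points along the fingers, y is the line along which they close (so a half turn about z gives the same grasp; the last joint's range is limited). The gripper opens to 85 mm and grips with 20 to 120 N. Pads are 22 mm wide; open, the fingers measure 114 mm over their backs; the gripper's body (76 mm by 85 mm) begins 54 mm behind the grasp point. The pads swing forward as they close: fully open they stand 13 mm farther back than shut.
Start: joints at [-1.204, 0.241, 0.005, 1.335, 0, 1.571], TCP at [0.179, -0.467, 0.231] pointing down, gripper open.
Joint ranges: [-2.72, 2.72], [-1.05, 1.87], [-1.09, 1.28], [-1.99, 2.15], [-1.42, 1.44], [-3.14, 3.14]. Speed limits (rad/s): [2.79, 2.79, 3.14, 3.14, 3.14, 3.14].

### API

Orientations are given as a unit quaternion [x, y, z, w].
In Python, from workcell import bot gives the robot as it stands.
- The arm moves only by the tool jog_arm, called after "Emit:" by a JSON object that holds its "method" and its "body". Schema: {"type":"object","properties":{"plan":{"type":"array","items":{"type":"object","properties":{"drx":{"type":"number"},"dry":{"type":"number"},"drz":{"type":"number"},"sx":{"type":"number"},"sy":{"type":"number"},"sz":{"type":"number"},"finger_gap":{"type":"number"}},"additionalProperties":false,"required":["finger_gap"]},"minItems":1,"maxItems":10},"only":{"type":"string"},"quiet":{"type":"boolean"},"lines":{"type":"string"}},"required":["plan"],"additionalProperties":false}. plan is a list of rows, 1 to 10 of them, each an object with the fields drx, dry, drz (a rotation vector in rad), sx, sy, sz (the shift in units of 20 mm), finger_gap (the finger opening in m); a field left out counts as zero (the opening has to be given); each row is the pose to reach, as a shift and turn from the pose commanded when the call began, along the tool's axes at that moment; what a row does not reach only later rows make up. A row lasts 1/8 s, in which the tool goes at most 0.0625 m and 0.188 rad, less where a joint would pass 70% of its speed; a pose out of reach is approached as far as the arm can. The fingers move at their own pace and stop on an object; the grip force is fixed at half the most. Time passes only in rows, so rows that do not move let the fingers close. The tool returns the time, the measured TCP pose, the force, the opening and the grip force at its end. only (a regular expression) keeps the lines of the reply that match it, lines (a string "A,B") keeps lines A to B, and quiet returns only ok. Input that does not fit is refused with a message, and nothing moves.
- bot.get_obs(): the state, without advancing time (a new reading comes with each control period).
- bot.camera(name): name is "scene" or "top" or "wrist"; returns the picture (420x560x3 uint8, red, green, blue); there is no depth.
- bot.calibration(name): a dict with "mtx" (3x3 intrinsics, pixels), "R" (3x3) and "t" (3): a world point X has camera coordinates R X + t. Camera axes: x right, y down, z forward; pixel columns grow to the right and rows downward; lengths in m; the calibration is good to about 2 mm. The wrist camera is an equidistant fisheye: a pixel r from the principal point sees the ray r / f radians off the axis. A picture is of the moment at which its call begins: read the wrist's pose just before it. calibration takes no time and is no camera call; for the wrist camera it gives the pose at the moment of the call.
- bot.job_done(): hands the job in; it is judged then, once.
The state is a dict: "clock": time; "joint_pos": joint angles; "joint_vel": joint speeds; "tau": joint torques, N m; "eef_pos": TCP position; "tool_rot": TCP orientation; "ft_force": force on the tool from outside, world axes, zero at the start; "ft_torque": the same for the moment, N m; "grip_width": finger opening in m; "grasp_force": force on a finger pad.
Only numpy, scipy, OpenCV 4.12 (cv2) and the standard library are available. Lean on these libraries where they do the work, as an engineer would, in place of code of your own. Each camera call takes 0.05 s, during which the arm holds its last target. There are 200 camera calls.

### The job

Swing the lamp's stiff arm sideways until no part of it is over the wooden box, and leave it there; then take the rolling pin out of the box, tilting it so that it comes slantwise through the opening, without forcing it against the box. Finish while still holding the pin in the gripper, up in the air and still, with all of it at least 5 cm higher than the top of the box and touching nothing else; leave the pepper mill and the jars where they stand.

Things in the scene. Friction and masses are not known exactly. Their poses are not given: they have to be found in the camera images.
- box: Fixed low box of dark wood, 344 (its x) x 170 (y) x 66 mm high, origin under its centre on the work surface, x roughly away from the robot. Walls 10, floor 8 mm thick; the far wall is only 48 mm high. A fixed deck 6 mm thick, flush with the top (underside at z = 60 mm), covers the inside from the near wall to x = -30 mm; the rest, x = -30 to +162 mm, 150 mm wide, is open.
- deck_edge (a point): Middle of the deck's edge over the opening, on its upper face (box x = -30, y = 0, z = 66 mm).
- pin: Loose round rolling pin of pale wood, 270 mm long, 0.13 to 0.21 kg, 24 mm across for its middle 170 mm, tapering to 18 mm at the ends. Origin at its middle on the axis, x along the axis to its far end. It lies on the box floor along the box (axis at z = 20 mm), near end under the deck, middle and far end in the opening. Longer than the opening, so it cannot be lifted level.
- pin_open_end (a point): Centre of the pin's end face that starts in the opening (pin x = +135 mm).
- pin_deck_end (a point): Centre of the pin's end face that starts under the deck (pin x = -135 mm).
- lamp_arm (a joint): Angle of the lamp's level arm about its upright post, rad; 0 = across the box (about its +y), + = swung away from the robot, - = towards it; stops at -1.7, +1.7. Stiff (friction 0.25 N m): it stays where it is left. Past about 1.2 either way the head is clear of the box; 1.4 gives a wide gripper room.
- lamp: The fixed lamp with its swing arm, of pale metal; origin under the centre of its foot, on the work surface.
- lamp_pivot (a point): Point on the post's axis at the height of the arm's centreline, 190 mm above the surface. The lamp is fixed, on the right (-y) side of the box: foot 90 mm across, post 14 mm, hub 26 mm across with its top at 211 mm. The arm is a round metal bar 12 mm across, running level from the post to the head.
- lamp_head (a point): Centre of the flat round lamp head, 56 mm across and 14 mm thick, at the arm's end, 210 mm from the post's axis, 190 mm above the surface; it starts over the box opening.
- pepper_mill: Bystander: wooden pepper mill, 55 mm across, 172 mm tall, standing; origin under its centre.
- spice_jar: Bystander: glass spice jar with a dark cap, 41 mm across, 105 mm tall, standing; origin under its centre.
- clip_jar: Bystander: glass clip-top jar of coffee beans, 74 x 68 x 117 mm, standing; origin under its centre.

How it is judged:
By the outcome, as a careful person would: the job done as asked, in the order asked, and still so for the second after the job is handed in, while the arm keeps its last pose, push and grip.
It also fails if it takes over 61 s, if anything falls off the work surface, if the arm or the gripper's body presses on something with over 40 N, if the wrist force passes 120 N, or if a joint passes its speed limit or range.

## Working session

There is one attempt and no reset: what is moved stays moved. The work goes in short steps, Python scripts to look and compute and a tool call to move; the robot and the scene stay as the last step left them, time stands still between calls to the robot, and variables do not carry over. Pictures are saved under pics/ and viewed, at most 10 in all, crops included, and the job is handed in when it is done.

```bash
ls; mkdir -p pics
```

Run:
```python
from workcell import bot
import cv2,numpy as np
for n in("scene","top"):
    im=bot.camera(n); cv2.imwrite(f"pics/{n}0.png",im[:,:,::-1])
    c=bot.calibration(n); print(n,c["mtx"].tolist(),(-c["R"].T@c["t"]).round(3), c["R"].round(2).tolist())
o=bot.get_obs(); print(o["eef_pos"],o["tool_rot"],o["clock"],bot.pinch_z)
```

```text
pics
workcell.py
scene [[428.51073200980267, 0.0, 278.70380206199764], [0.0, 428.51073200980267, 213.2991626582425], [0.0, 0.0, 1.0]] [ 0.231 -0.481  0.861] [[0.83, -0.56, 0.01], [-0.43, -0.64, -0.63], [0.36, 0.52, -0.78]]
top [[541.2764481186163, 0.0, 279.9108830839139], [0.0, 541.2764481186163, 213.24343889746712], [0.0, 0.0, 1.0]] [0.446 0.012 1.691] [[-0.02, -1.0, 0.0], [-1.0, 0.02, -0.1], [0.1, -0.0, -1.0]]
[ 0.17910415 -0.46619341  0.23048429] [ 9.83231284e-01  1.82360360e-01 -1.59300324e-04 -9.57351108e-04] 0.1 0.0187
```

View pics/scene0.png

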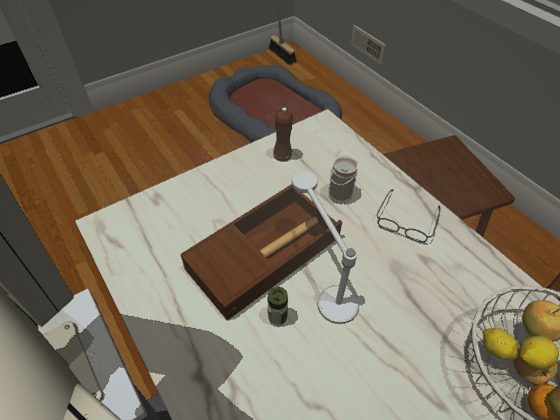

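View pics/top0.png

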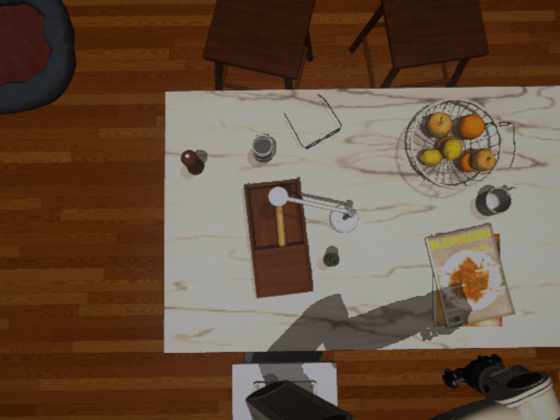

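The scene view shows the box (about 180–340, 185–318), the pin (about 262–315, 222–257), and the lamp with hub about (349,257) and head about (304,181). In the top view the box corners are about (246,182), (300,178), (312,292) and (257,297), the hub is about (348,213) and the head is (278,196). I'll zoom both for exact pixels.

Run:
```python
import cv2,numpy as np
a=cv2.imread("pics/top0.png")[172:302,235:365]; b=cv2.imread("pics/scene0.png")[170:330,175:375]
a=cv2.convertScaleAbs(cv2.resize(a,None,fx=4.6,fy=4.6,interpolation=cv2.INTER_CUBIC),alpha=1.5)
b=cv2.convertScaleAbs(cv2.resize(b,None,fx=3.7,fy=3.7,interpolation=cv2.INTER_CUBIC),alpha=1.5)
cv2.imwrite("pics/topz.png",a);cv2.imwrite("pics/scenez.png",b)
```

```text
(no output)
```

View pics/topz.png

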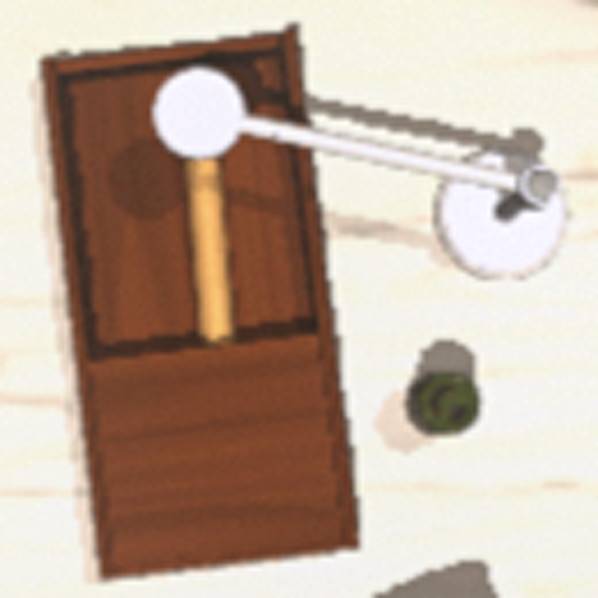

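View pics/scenez.png

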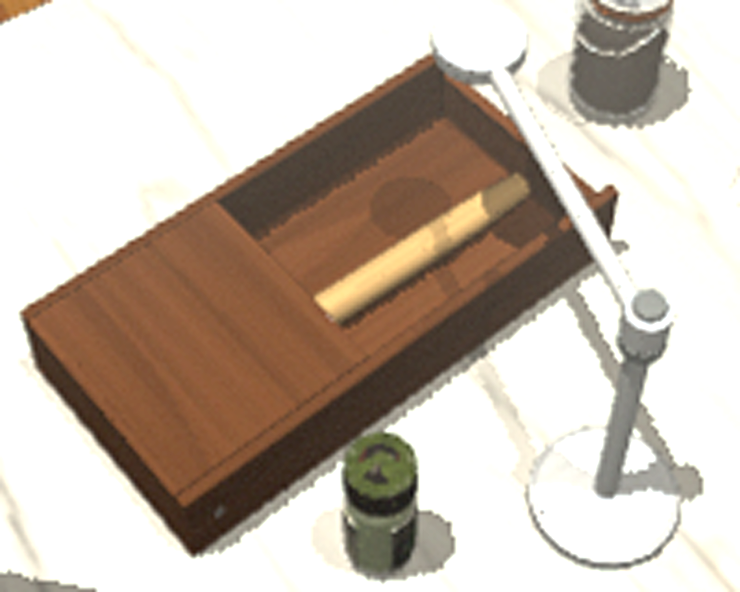

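In the top zoom the near box corners are (103,578) and (357,547), the deck edge runs (90,360)–(322,333), the hub is (538,187), the head is (200,113), and the pin runs from (217,340) upward. In the scene zoom the pin's far end is about (525,183), the hub top (652,303) and the head (480,42). Next I cast rays.

Create h.py:
```python
from workcell import bot
import numpy as np
from scipy.spatial.transform import Rotation as Ro
Z={"top":(4.6,235,172),"scene":(3.7,175,170)}
def px(n,p): s,x,y=Z[n]; return np.array([(p[0]+.5)/s-.5+x,(p[1]+.5)/s-.5+y])
def ray(n,uv):
    c=bot.calibration(n); d=c["R"].T@np.linalg.solve(c["mtx"],[*uv,1]); return -c["R"].T@c["t"],d
def plane(n,uv,z):
    o,d=ray(n,uv); return (o+d*(z-o[2])/d[2]).round(4)
def rows(tgt,axis=None):
    o=bot.get_obs(); R=Ro.from_quat(o["tool_rot"]); return R.inv().apply(np.array(tgt)-o["eef_pos"]).round(4)
```

Run:
```python
from h import *
for n,k,p,z in [("top","nearL",(103,578),.066),("top","nearR",(357,547),.066),("top","deckL",(90,360),.066),("top","deckR",(322,333),.066),("top","farR",(295,28),.066),("top","farL",(43,60),.066),
("scene","nearL",(23,315),.066),("scene","nearR",(183,500),.066),("scene","farR",(612,188),.066),
("top","hub",(538,187),.211),("scene","hub",(652,303),.211),("top","foot",(500,215),.005),("scene","foot",(605,495),.005),("top","head",(200,113),.197),("scene","head",(480,42),.197),
("top","pinnear",(217,338),.03),("top","pinup",(202,165),.03),("scene","pinfar",(521,187),.022),("scene","pinnear",(330,305),.026),
("scene","jar",(380,465),.105),("top","jar",(443,402),.105)]:
    print(n,k,plane(n,px(n,p),z))
print("clip",plane("top",(263,147),.117),"mill",plane("top",(189,157),.172))
print(Ro.from_quat(bot.get_obs()["tool_rot"]).as_matrix().round(3))
```

```text
top nearL [0.3528 0.0778 0.066 ]
top nearR [ 0.37   -0.0867  0.066 ]
top deckL [0.4935 0.0846 0.066 ]
top deckR [ 0.5087 -0.0668  0.066 ]
top farR [ 0.71   -0.0531  0.066 ]
top farL [0.6913 0.1134 0.066 ]
scene nearL [0.3524 0.0727 0.066 ]
scene nearR [ 0.3711 -0.0867  0.066 ]
scene farR [ 0.7063 -0.0499  0.066 ]
top hub [ 0.5881 -0.1906  0.211 ]
scene hub [ 0.5899 -0.1955  0.211 ]
top foot [ 0.5893 -0.1925  0.005 ]
scene foot [ 0.5911 -0.1944  0.005 ]
top head [0.6376 0.0106 0.197 ]
scene head [0.6331 0.0043 0.197 ]
top pinnear [0.5078 0.0015 0.03  ]
top pinup [0.6239 0.0096 0.03  ]
scene pinfar [0.6823 0.009  0.022 ]
scene pinnear [ 0.5223 -0.0012  0.026 ]
scene jar [ 0.461 -0.147  0.105]
top jar [ 0.4622 -0.1409  0.105 ]
clip [0.7951 0.0529 0.117 ] mill [0.7572 0.2625 0.172 ]
[[ 0.933  0.359 -0.001]
 [ 0.359 -0.933  0.002]
 [ 0.    -0.002 -1.   ]]
```
Box: near mid (0.3617,-0.005), far R (.708,-.0515) far L (.6913,.111) -> mid (.70,.031). dir = (.338,.036) → yaw ~0.1. Box centre ≈ (0.531,0.012). Length .344 ok. Box x dir = (0.995,0.1).
Pivot (0.589,-0.193). Head (0.6355,0.0075): distance = sqrt(.0465²+.2005²)=.206 ok. Arm angle: head direction atan2 from box +y. box +y = (-0.1,.995). Head dir angle from +y toward +x: atan(.0465/.2005)=.228; box +y is -.1; so joint≈+0.33. Consistent sign: + away. Swing to 1.45: needs direction 1.35 from world +y toward +x: head at (.589+.21*sin1.35=.794, -.193+.21*.219=-.147). Arm pointing 1.35. Nice. Pin: near-end ... pin far at (.682,.009)—axis at deck (.508,.0015). Pin dir approx (1, .05)... top estimates: (0.116,.008)->0.07. scene far end .009 / at .5223 -.0012: .064. So yaw ~0.065; pin centre = far - .135*(.998,.065) = (.5475,.0). Deck edge x at y=0: ~ .502. Middle of pin is 45 mm beyond deck edge.

Checks: the box comes out at 0.344 × 0.165, the pivot–head distance is 0.206 against 0.210 given, and the hub and foot agree between views. So:

- **Box:** centre about (0.531, 0.012), yaw about 0.10.
- **Pin:** yaw about 0.065, centre about (0.547, 0.0).
- **Lamp arm:** about +0.33 rad, so I'll swing it away from the robot. It passes 66 mm above the clip jar.

Next: close the fingers and move to the near side of the lamp arm.

Run:
```python
from h import *
print(rows([.575,-.03,.232]),rows([.575,-.03,.170]))
```

```text
[ 0.526  -0.2652 -0.001 ] [ 0.526  -0.2651  0.061 ]
```

Careful with the scale: shifts go in units of 20 mm. That gives: 0.526 m is 26.3, 0.474 m is 23.7.

Emit:
{"method": "jog_arm", "body": {"plan": [{"drz": 0.15,"sx": 2.5,"sy": -1.25,"finger_gap": 0},{"drz": 0.3,"sx": 5.35,"sy": -2.7,"finger_gap": 0},{"drz": 0.3,"sx": 8,"sy": -4,"finger_gap": 0},{"drz": 0.3,"sx": 10.5,"sy": -5.3,"finger_gap": 0},{"drz": 0.3,"sx": 13.2,"sy": -6.65,"finger_gap": 0},{"drz": 0.3,"sx": 15.8,"sy": -8,"finger_gap": 0},{"drz": 0.3,"sx": 18.5,"sy": -9.3,"finger_gap": 0},{"drz": 0.3,"sx": 21,"sy": -10.6,"finger_gap": 0},{"drz": 0.3,"sx": 23.7,"sy": -12,"finger_gap": 0},{"drz": 0.3,"sx": 26.3,"sy": -13.25,"finger_gap": 0}]}}

```text
clock: 1.35
eef_pos: [0.5762, -0.029, 0.2309]
tool_rot: [0.999, 0.034, -0.0, 0.0]
ft_force: [1.3, -0.8, -0.4]
grip_width: -0.0
grasp_force: 0.0
```

Run:
```python
from h import *
o=bot.get_obs();print(o["eef_pos"].round(4),Ro.from_quat(o["tool_rot"]).as_matrix().round(3).tolist(),rows([.575,-.03,.170]),o["joint_pos"].round(2))
P=np.array([.589,-.193])
for f,r in [(.3,.15),(.5,.14),(.7,.13),(.9,.12),(1.1,.11),(1.25,.10),(1.4,.09)]:
    c=P+r*np.array([np.sin(f),np.cos(f)])+.018*np.array([-np.cos(f),np.sin(f)])
    print(f,c.round(3),rows([*c,.17]))
```

```text
[ 0.5762 -0.029   0.2309] [[0.998, 0.067, -0.001], [0.067, -0.998, -0.0], [-0.001, 0.0, -1.0]] [-0.0012  0.001   0.0609] [-0.05  0.4   0.22  1.4  -0.    3.02]
0.3 [ 0.616 -0.044] [0.0389 0.0181 0.0608]
0.5 [ 0.64  -0.062] [0.0619 0.0368 0.0608]
0.7 [ 0.659 -0.082] [0.0791 0.0585 0.0608]
0.9 [ 0.672 -0.104] [0.0904 0.0816 0.0608]
1.1 [ 0.679 -0.127] [0.0959 0.1048 0.0608]
1.25 [ 0.678 -0.144] [0.0941 0.122  0.0608]
1.4 [ 0.675 -0.16 ] [0.0895 0.1373 0.0608]
```

Emit:
{"method": "jog_arm", "body": {"plan": [{"sz": 1.5,"finger_gap": 0},{"sz": 3,"finger_gap": 0},{"sx": 1,"sy": 0.5,"sz": 3,"finger_gap": 0},{"sx": 1.95,"sy": 0.9,"sz": 3,"finger_gap": 0},{"sx": 2.55,"sy": 1.35,"sz": 3,"finger_gap": 0},{"sx": 3.1,"sy": 1.85,"sz": 3,"finger_gap": 0},{"sx": 3.55,"sy": 2.35,"sz": 3,"finger_gap": 0},{"sx": 3.95,"sy": 2.925,"sz": 3,"finger_gap": 0},{"sx": 4.25,"sy": 3.5,"sz": 3,"finger_gap": 0},{"sx": 4.5,"sy": 4.08,"sz": 3,"finger_gap": 0}]}}

```text
clock: 2.6
eef_pos: [0.6708, -0.1064, 0.171]
tool_rot: [0.999, 0.034, -0.0, -0.0]
ft_force: [-0.4, 3.7, -1.0]
grip_width: -0.0003
grasp_force: 1.3
```

Emit:
{"method": "jog_arm", "body": {"plan": [{"sx": 0.15,"sy": 0.6,"finger_gap": 0},{"sx": 0.25,"sy": 1.15,"finger_gap": 0},{"sx": 0.25,"sy": 1.6,"finger_gap": 0},{"sx": 0.2,"sy": 2.05,"finger_gap": 0},{"sx": 0.1,"sy": 2.45,"finger_gap": 0},{"sx": -0.05,"sy": 2.8,"finger_gap": 0},{"sx": -0.05,"sy": 2.8,"finger_gap": 0}]}}

```text
clock: 3.48
eef_pos: [0.6727, -0.1635, 0.1715]
tool_rot: [0.999, 0.033, -0.0, 0.001]
ft_force: [0.0, 0.2, -0.7]
grip_width: 0.0006
grasp_force: 0.1
```

Run:
```python
from h import *
import cv2
im=bot.camera("top")[:,:,::-1]; cv2.imwrite("pics/t1.png",cv2.resize(im[100:300,225:415],None,fx=3,fy=3))
```

```text
(no output)
```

View pics/t1.png

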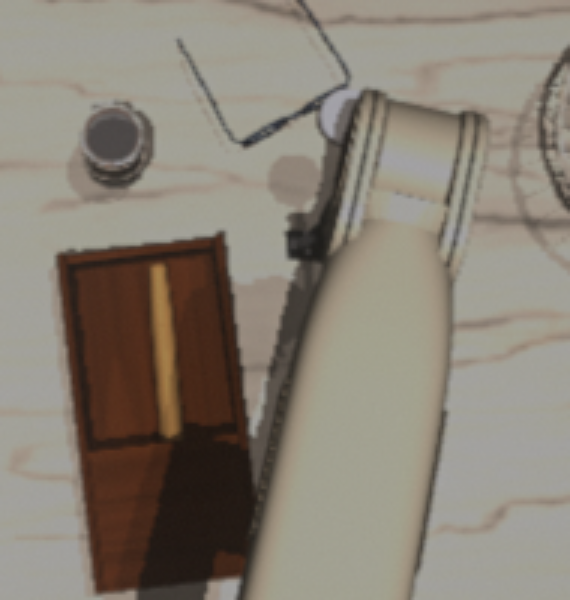

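The picture shows the lamp head at about (345,115) in the crop, or world (0.80, −0.16). That is lamp angle about 1.5, well clear of the box. The pin is now fully visible from (157,263) to (171,435), so I'll fit it by colour mask.

Run:
```python
from h import *
import cv2
im=bot.camera("top"); hsv=cv2.cvtColor(im,cv2.COLOR_RGB2HSV).astype(int)
m=((hsv[...,0]<25)&(hsv[...,0]>8)&(hsv[...,1]>90)&(hsv[...,2]>115)).astype(np.uint8); m[:175]=0;m[260:]=0;m[:,:255]=0;m[:,305:]=0
n,l,s,c=cv2.connectedComponentsWithStats(m); k=1+s[1:,4].argmax(); print(s[k],c[k])
ys,xs=np.nonzero(l==k); vx,vy,x0,y0=cv2.fitLine(np.c_[xs,ys].astype(np.float32),cv2.DIST_L2,0,.01,.01).ravel()
f=lambda y:(x0+vx/vy*(y-y0),y)
a=plane("top",f(ys.min()-.5),.02);b=plane("top",f(ys.max()+.5),.032)
b2=plane("top",f(ys.max()-3),.02); d=a-b2; print("far",a,"vis near",b,"yaw",np.arctan2(d[1],d[0]),"width px",len(xs)/np.ptp(ys))
u=d/np.linalg.norm(d); print("centre",a-.135*u,"grasp",a-.12*u)
```

```text
[275 188   9  58 298] [279.32885906 215.89932886]
far [0.6877 0.0127 0.02  ] vis near [0.5065 0.0023 0.032 ] yaw 0.05758332859821171 width px 5.228070175438597
centre [0.55292376 0.00493055 0.02      ] grasp [0.5678989  0.00579382 0.02      ]
```

Emit:
{"method": "jog_arm", "body": {"plan": [{"sy": -2,"finger_gap": 0},{"drz": -0.15,"sy": -3,"sz": -2.5,"finger_gap": 0},{"drz": -0.3,"sx": -1.5,"sy": -5,"sz": -3.5,"finger_gap": 0.06},{"drz": -0.48,"sx": -3,"sy": -6.5,"sz": -3.5,"finger_gap": 0.06},{"drz": -0.66,"sx": -4.5,"sy": -7.75,"sz": -3.5,"finger_gap": 0.06},{"drz": -0.84,"sx": -5,"sy": -8,"sz": -3.5,"finger_gap": 0.06},{"drz": -1.02,"sx": -5,"sy": -8,"sz": -3.5,"finger_gap": 0.06},{"drz": -1.2,"sx": -5,"sy": -8,"sz": -3.5,"finger_gap": 0.06},{"drz": -1.38,"sx": -5,"sy": -8,"sz": -3.5,"finger_gap": 0.06},{"drz": -1.56,"sx": -5,"sy": -8,"sz": -3.5,"finger_gap": 0.06}]}}

```text
clock: 4.82
eef_pos: [0.5625, -0.0097, 0.2415]
tool_rot: [0.685, 0.729, -0.001, 0.0]
ft_force: [-0.3, -0.7, -0.5]
grip_width: 0.0598
grasp_force: 0.0
```

Run:
```python
from h import *
R=Ro.from_quat(bot.get_obs()["tool_rot"]);y=np.pi+.06
T=Ro.from_matrix(np.array([[np.cos(y),np.sin(y),0],[np.sin(y),-np.cos(y),0],[0,0,-1]]))
print(rows([.566,.005,.23]),(R.inv()*T).as_rotvec())
```

```text
[0.0145 0.0044 0.0115] [-1.46228231e-03  9.91541201e-04 -1.56915393e+00]
```

In the tool's units: 0.0145 m is 0.725, 0.0115 m is 0.575.

Emit:
{"method": "jog_arm", "body": {"plan": [{"drz": -0.18,"sx": 0.5,"sy": 0.2,"sz": 0.5,"finger_gap": 0.07},{"drz": -0.36,"sx": 0.725,"sy": 0.225,"sz": 0.575,"finger_gap": 0.07},{"drz": -0.54,"sx": 0.725,"sy": 0.225,"sz": 0.575,"finger_gap": 0.07},{"drz": -0.72,"sx": 0.725,"sy": 0.225,"sz": 0.575,"finger_gap": 0.07},{"drz": -0.9,"sx": 0.725,"sy": 0.225,"sz": 0.575,"finger_gap": 0.07},{"drz": -1.08,"sx": 0.725,"sy": 0.225,"sz": 0.575,"finger_gap": 0.07},{"drz": -1.26,"sx": 0.725,"sy": 0.225,"sz": 0.575,"finger_gap": 0.07},{"drz": -1.44,"sx": 0.725,"sy": 0.225,"sz": 0.575,"finger_gap": 0.07},{"drz": -1.57,"sx": 0.725,"sy": 0.225,"sz": 0.575,"finger_gap": 0.07},{"drz": -1.57,"sx": 0.725,"sy": 0.225,"sz": 0.575,"finger_gap": 0.07}]}}

```text
clock: 6.08
eef_pos: [0.5663, 0.0052, 0.2299]
tool_rot: [-0.027, 1.0, -0.001, -0.0]
ft_force: [-0.2, -0.3, 0.6]
grip_width: 0.0699
grasp_force: 0.0
```

Run:
```python
from h import *
import cv2
o=bot.get_obs();print(o["eef_pos"],o["joint_pos"].round(2),rows([.566,.005,.011]))
# predicted pixel of pin ends in the wrist view
c=bot.calibration("wrist")
for p in([.687,.0127,.02],[.552,.005,.02]):
    q=c["R"]@np.array(p)+c["t"];t=np.arctan2(np.hypot(q[0],q[1]),q[2]);r=q[:2]/np.hypot(*q[:2])*t*c["mtx"][0,0];print(r+c["mtx"][:2,2])
cv2.imwrite("pics/w1.png",bot.camera("wrist")[:,:,::-1])
```

```text
[0.56627588 0.00516494 0.22992523] [ 0.01  0.37  0.19  1.38 -0.   -0.04] [2.000e-04 1.000e-04 2.189e-01]
[278.68629865 276.56847883]
[278.45100987 167.85588134]
```

View pics/w1.png

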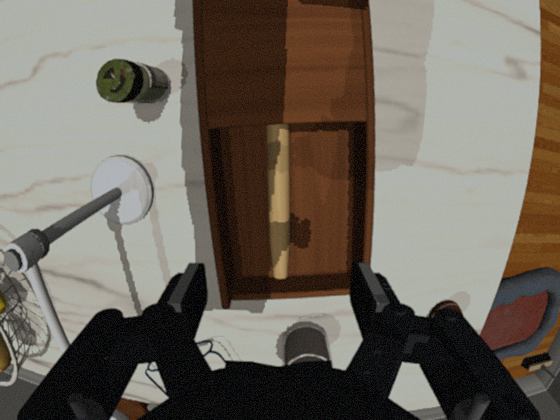

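The wrist view puts the pin from (278,125) to (281,278). The predicted far end (279,277) agrees within 2 px, and the gripper straddles the pin inside the opening. I'll descend and grip.

Emit:
{"method": "jog_arm", "body": {"plan": [{"sz": 2,"finger_gap": 0.06},{"sz": 4,"finger_gap": 0.06},{"sz": 6,"finger_gap": 0.06},{"sz": 8,"finger_gap": 0.06},{"sz": 9.25,"finger_gap": 0.06},{"sz": 10,"finger_gap": 0.06},{"sz": 10.5,"finger_gap": 0.06},{"sz": 10.9,"finger_gap": 0.06},{"sz": 10.9,"finger_gap": 0.06}]}}

```text
clock: 7.25
eef_pos: [0.5666, 0.0056, 0.0118]
tool_rot: [-0.027, 1.0, -0.0, 0.0]
ft_force: [-0.4, 0.3, 0.2]
grip_width: 0.06
grasp_force: 0.0
```

Emit:
{"method": "jog_arm", "body": {"plan": [{"finger_gap": 0.04},{"finger_gap": 0.03},{"finger_gap": 0},{"finger_gap": 0},{"finger_gap": 0},{"finger_gap": 0}]}}

```text
clock: 8.0
eef_pos: [0.5671, 0.0056, 0.0127]
tool_rot: [-0.028, 1.0, -0.0, 0.001]
ft_force: [-1.3, 0.5, 5.6]
grip_width: 0.0219
grasp_force: 58.9
```

Run:
```python
from h import *
# near end (pivot) in current tool axes, plan
o=bot.get_obs();R=Ro.from_quat(o["tool_rot"]);p=o["eef_pos"];print(p)
u=np.array([np.cos(.058),np.sin(.058),0]); n=np.array([.687,.0115,.02])-.27*u
ax=np.array([u[1],-u[0],0]) # rotation raising far end
for th,s,dz in [(.1,0,.002),(.19,0,.002),(.19,.02,.004),(.27,.035,.006),(.36,.05,.008),(.45,.07,.01),(.54,.09,.012),(.6,.11,.02),(.6,.11,.07),(.6,.11,.15)]:
    Q=Ro.from_rotvec(ax*th); q=n+s*u+[0,0,dz]+Q.apply(p-n)
    print((R.inv().apply(ax)*th).round(3),R.inv().apply(q-p).round(3),"tcp",q.round(3),"far",(n+s*u+[0,0,dz]+Q.apply(.27*u)).round(3))
```

```text
[0.56706762 0.0055696  0.012691  ]
[-0.  -0.1  0. ] [-0.    -0.    -0.017] tcp [0.567 0.006 0.03 ] far [0.686 0.011 0.049]
[-0.001 -0.19   0.   ] [ 0.001 -0.    -0.03 ] tcp [0.566 0.005 0.043] far [0.682 0.011 0.073]
[-0.001 -0.19   0.   ] [-0.019  0.    -0.032] tcp [0.586 0.007 0.045] far [0.702 0.012 0.075]
[-0.001 -0.27   0.   ] [-0.032  0.    -0.046] tcp [0.599 0.007 0.059] far [0.712 0.013 0.098]
[-0.001 -0.36   0.   ] [-0.043  0.    -0.061] tcp [0.61  0.008 0.074] far [0.72  0.013 0.123]
[-0.001 -0.45   0.   ] [-0.058  0.    -0.076] tcp [0.625 0.009 0.089] far [0.73  0.014 0.147]
[-0.001 -0.54   0.   ] [-0.073  0.    -0.09 ] tcp [0.639 0.01  0.103] far [0.738 0.014 0.171]
[-0.002 -0.6    0.   ] [-0.088  0.    -0.106] tcp [0.655 0.011 0.119] far [0.75  0.015 0.192]
[-0.002 -0.6    0.   ] [-0.088  0.    -0.156] tcp [0.655 0.011 0.169] far [0.75  0.015 0.242]
[-0.002 -0.6    0.   ] [-0.088  0.    -0.236] tcp [0.655 0.011 0.249] far [0.75  0.015 0.322]
```

Grip width is 22 mm on a 24 mm pin with an upward push, so the pads hold above the axis. I'll reopen, go 5 mm lower and regrip.

Emit:
{"method": "jog_arm", "body": {"plan": [{"finger_gap": 0.05},{"finger_gap": 0.05},{"sz": 0.15,"finger_gap": 0.05},{"sz": 0.25,"finger_gap": 0.05},{"sz": 0.25,"finger_gap": 0.05}]}}

```text
clock: 8.62
eef_pos: [0.5661, 0.0056, 0.0063]
tool_rot: [-0.028, 1.0, 0.0, -0.0]
ft_force: [-0.1, -0.1, -0.6]
grip_width: 0.05
grasp_force: 0.0
```

Emit:
{"method": "jog_arm", "body": {"plan": [{"finger_gap": 0.035},{"finger_gap": 0.03},{"finger_gap": 0},{"finger_gap": 0},{"finger_gap": 0},{"finger_gap": 0}]}}

```text
clock: 9.38
eef_pos: [0.5677, 0.0056, 0.0083]
tool_rot: [-0.028, 1.0, -0.0, 0.001]
ft_force: [-0.8, -0.3, 6.8]
grip_width: 0.0221
grasp_force: 59.9
```

The width is unchanged, so it is flat pad contact with about 2 mm of pad give. Now the first gentle tilt about the deck end.

Emit:
{"method": "jog_arm", "body": {"plan": [{"dry": -0.03,"sz": -0.35,"finger_gap": 0},{"dry": -0.06,"sz": -0.575,"finger_gap": 0},{"dry": -0.1,"sz": -0.85,"finger_gap": 0},{"dry": -0.14,"sz": -1.15,"finger_gap": 0},{"dry": -0.17,"sz": -1.375,"finger_gap": 0},{"dry": -0.19,"sx": 0.05,"sz": -1.5,"finger_gap": 0},{"dry": -0.19,"sx": 0.05,"sz": -1.5,"finger_gap": 0}]}}

```text
clock: 10.25
eef_pos: [0.565, 0.0055, 0.0369]
tool_rot: [-0.027, 0.995, 0.003, 0.095]
ft_force: [0.9, -0.3, -0.8]
grip_width: 0.0218
grasp_force: 58.7
```

Run:
```python
from h import *
import cv2
im=bot.camera("scene")[:,:,::-1]; cv2.imwrite("pics/s2.png",cv2.resize(im[130:330,150:390],None,fx=3,fy=3))
```

```text
(no output)
```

View pics/s2.png

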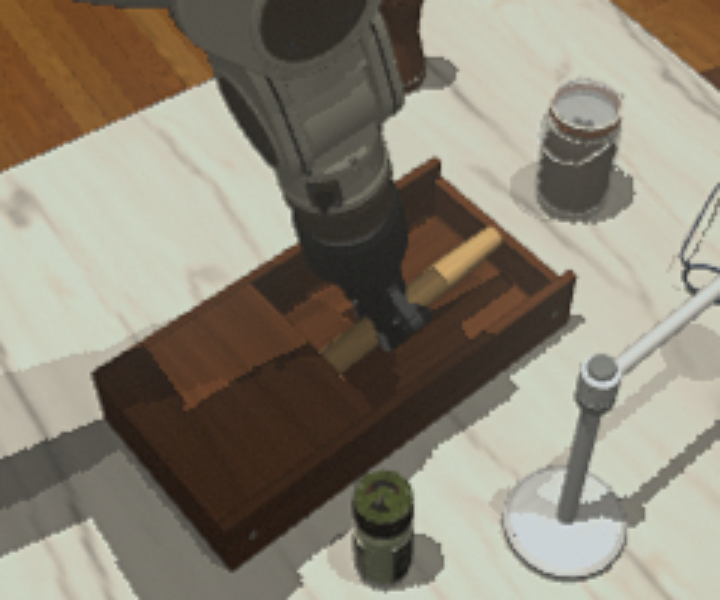

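The pin is in the pads with its far end raised, at (493,238) in the crop. I'll compare that with the prediction, then plan the slide from the current pose.

Run:
```python
from h import *
c=bot.calibration("scene")
for x in([.683,.011,.073],[.687,.0115,.02]):
    q=c["mtx"]@(c["R"]@np.array(x)+c["t"]);print((q[:2]/q[2]-[150,130])*3)
o=bot.get_obs();R=Ro.from_quat(o["tool_rot"]);p=o["eef_pos"]
th0=.19;u=np.array([np.cos(.058),np.sin(.058),0]);up=np.array([0,0,1.]);ax=np.array([u[1],-u[0],0])
n=np.array([.683,.0112,.073])-.27*(u*np.cos(th0)+up*np.sin(th0))
for th,s,dz in [(.19,.02,.002),(.27,.035,.004),(.36,.05,.006),(.45,.07,.008),(.54,.09,.01),(.6,.11,.018),(.6,.11,.07),(.6,.11,.15)]:
    Q=Ro.from_rotvec(ax*(th-th0)); q=n+s*u+[0,0,dz]+Q.apply(p-n)
    print(R.inv().apply(ax*(th-th0)).round(3),R.inv().apply(q-p).round(3),q.round(3))
```

```text
[500.12682334 229.13303239]
[498.80532732 267.52303439]
[0. 0. 0.] [-0.02   0.     0.002] [0.585 0.007 0.039]
[-0.   -0.08  0.  ] [-0.036  0.    -0.009] [0.599 0.007 0.053]
[-0.   -0.17  0.  ] [-0.05   0.    -0.022] [0.611 0.008 0.068]
[-0.001 -0.26   0.   ] [-0.069  0.    -0.033] [0.626 0.009 0.082]
[-0.001 -0.35   0.   ] [-0.086  0.    -0.044] [0.641 0.01  0.096]
[-0.001 -0.41   0.   ] [-0.104  0.    -0.057] [0.657 0.011 0.112]
[-0.001 -0.41   0.   ] [-0.114  0.    -0.108] [0.657 0.011 0.164]
[-0.001 -0.41   0.   ] [-0.129  0.    -0.186] [0.657 0.011 0.244]
```

It agrees within a few pixels, with at most about 0.04 rad of sag, and clearances cover that. Sliding out now.

In the tool's units: -0.009 m is -0.45, -0.05 m is -2.5.

Emit:
{"method": "jog_arm", "body": {"plan": [{"sx": -0.5,"sz": 0.05,"finger_gap": 0},{"sx": -1,"sz": 0.05,"finger_gap": 0},{"dry": -0.04,"sx": -1.4,"sz": -0.2,"finger_gap": 0},{"dry": -0.08,"sx": -1.8,"sz": -0.45,"finger_gap": 0},{"dry": -0.125,"sx": -2.15,"sz": -0.8,"finger_gap": 0},{"dry": -0.17,"sx": -2.5,"sz": -1.1,"finger_gap": 0},{"dry": -0.17,"sx": -2.5,"sz": -1.1,"finger_gap": 0}]}}

```text
clock: 11.18
eef_pos: [0.611, 0.0081, 0.0682]
tool_rot: [-0.027, 0.983, 0.005, 0.179]
ft_force: [0.8, 0.6, -0.3]
grip_width: 0.0219
grasp_force: 58.7
```

Run:
```python
from h import *
import cv2
im=bot.camera("scene")[:,:,::-1]; cv2.imwrite("pics/s3.png",cv2.resize(im[130:330,150:390],None,fx=3,fy=3))
print(bot.get_obs()["joint_pos"].round(2))
```

```text
[ 0.    0.36 -0.38  0.48  0.02 -0.05]
```

View pics/s3.png

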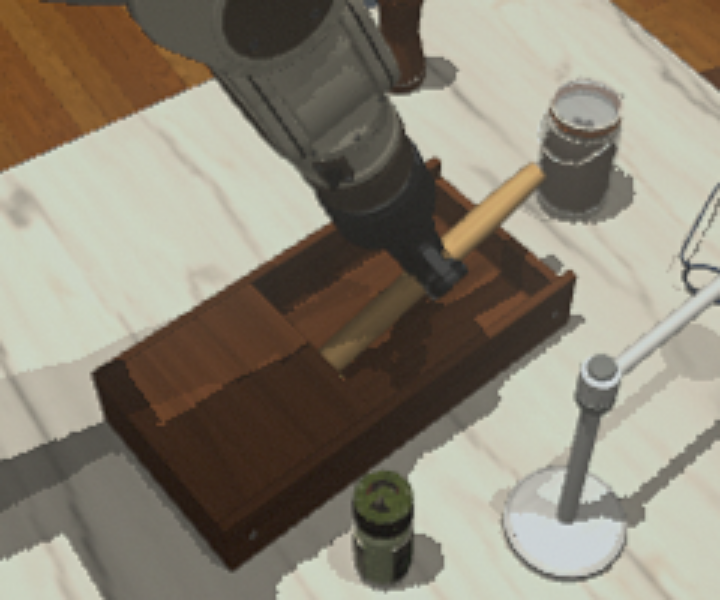

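The pin's near end is about to emerge from under the deck and the far end is clear above the low wall at (535,175). No extra force shows on the wrist. Continuing: steepen, move forward, then lift.

In the tool's units: -0.145 m is -7.25, -0.1144 m is -5.72.

Emit:
{"method": "jog_arm", "body": {"plan": [{"dry": -0.045,"sx": -0.5,"sz": -0.2,"finger_gap": 0},{"dry": -0.09,"sx": -0.95,"sz": -0.4,"finger_gap": 0},{"dry": -0.135,"sx": -1.45,"sz": -0.6,"finger_gap": 0},{"dry": -0.18,"sx": -1.9,"sz": -0.78,"finger_gap": 0},{"dry": -0.21,"sx": -2.65,"sz": -0.925,"finger_gap": 0},{"dry": -0.24,"sx": -3.4,"sz": -1.075,"finger_gap": 0},{"dry": -0.24,"sx": -3.85,"sz": -2.3,"finger_gap": 0},{"dry": -0.24,"sx": -4.3,"sz": -3.5,"finger_gap": 0},{"dry": -0.24,"sx": -5,"sz": -5.4,"finger_gap": 0},{"dry": -0.24,"sx": -5.72,"sz": -7.25,"finger_gap": 0}]}}

```text
clock: 12.48
eef_pos: [0.6669, 0.0111, 0.2454]
tool_rot: [-0.026, 0.955, 0.008, 0.296]
ft_force: [1.6, 0.0, -1.2]
grip_width: 0.0219
grasp_force: 58.8
```

Emit:
{"method": "jog_arm", "body": {"plan": [{"finger_gap": 0},{"finger_gap": 0},{"finger_gap": 0},{"finger_gap": 0}]}}

```text
clock: 12.98
eef_pos: [0.6655, 0.0111, 0.2418]
tool_rot: [-0.026, 0.955, 0.008, 0.294]
ft_force: [-0.5, 0.6, -0.3]
grip_width: 0.022
grasp_force: 58.8
```

Run:
```python
from h import *
import cv2
im=bot.camera("scene")[:,:,::-1]; cv2.imwrite("pics/s4.png",cv2.resize(im,None,fx=1.4,fy=1.4))
print(bot.get_obs()["joint_vel"].round(3))
```

```text
[-0.001 -0.006  0.008  0.    -0.    -0.001]
```

View pics/s4.png

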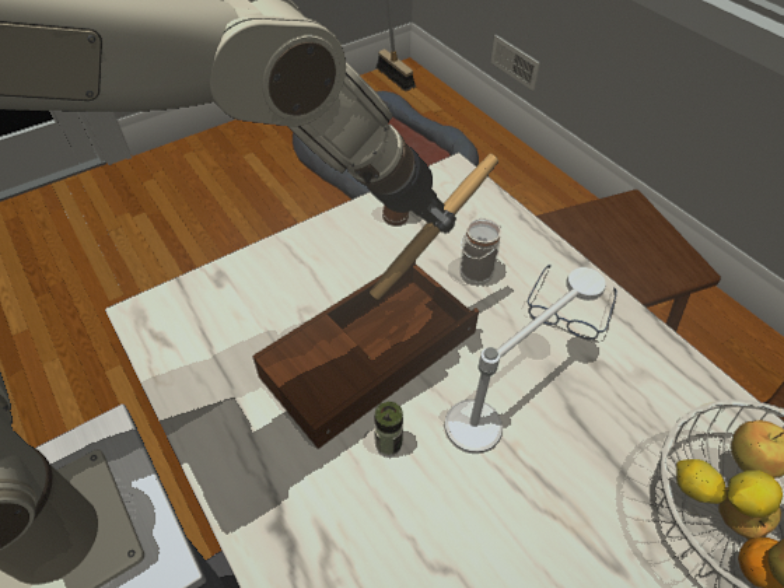

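The pin is out, with its low end at (377,295) and its high end at (492,158). The jars stand in place and the lamp arm is away from the box. I'll raise it 3 cm more for margin, settle, and check the low end's height by casting its ray onto the pin's vertical plane.

Run:
```python
from h import *
u=np.array([np.cos(.058),np.sin(.058),0]);w=np.array([-u[1],u[0],0]);p=bot.get_obs()["eef_pos"]
for q in[(377,295),(492,158)]:
    o,d=ray("scene",np.array(q)/1.4); X=o+d*(w@(p-o))/(w@d);print(X.round(3))
```

```text
[0.543 0.004 0.159]
[0.753 0.016 0.316]
```

Emit:
{"method": "jog_arm", "body": {"plan": [{"sx": -0.3,"sz": -0.4,"finger_gap": 0},{"sx": -0.6,"sz": -0.85,"finger_gap": 0},{"sx": -0.85,"sz": -1.25,"finger_gap": 0},{"sx": -0.85,"sz": -1.25,"finger_gap": 0},{"sx": -0.85,"sz": -1.25,"finger_gap": 0},{"sx": -0.85,"sz": -1.25,"finger_gap": 0},{"sx": -0.85,"sz": -1.25,"finger_gap": 0},{"sx": -0.85,"sz": -1.25,"finger_gap": 0}]}}

```text
clock: 14.02
eef_pos: [0.6661, 0.0111, 0.2738]
tool_rot: [-0.026, 0.955, 0.008, 0.295]
ft_force: [0.3, -0.6, -0.8]
grip_width: 0.0219
grasp_force: 58.8
```

The measured length is 0.262 m against 0.270 m, which is consistent. The low end is now at about 0.19 m, well above the required 0.116 m, and the arm is still.

```bash
python3 -c "
from workcell import bot
print(bot.job_done())"
```

```text
the job is handed in; nothing more can be done
None
```

I swung the lamp arm clear of the box and took the pin out slantwise without forcing it; I handed in with the gripper holding the pin still, its low end about 0.19 m up (box top 0.066 m), and the pepper mill and jars untouched.

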